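Lay out the packing mat: hubs on the spindle, roll between, jar behind

TASK

Set out the green mat for the next packing run: seat the blue flanged hub flange down and fully home on the spindle of the round steel stand, and the orange hub flange down on top of it on the same spindle. Set the small brown tape roll flat on the mat midway between the stand and the black tape dispenser, and stand the small white jar with the red cap directly behind the roll, towards the mat's far edge, with a gap of about 40 mm between roll and jar. Leave the white hub and the big amber roll where they lie.

Things in the scene. Friction and masses are not known exactly. Their poses are not given: they have to be found in the camera images.
- hub_blue: a loose hub of blue plastic: a round flange 84 mm across and 6 mm thick, and on it a round boss 40 mm across that rises 24 mm above the flange (30 mm tall in all), with a 24 mm bore right through. It lies flange down, boss up. Origin on its axis in the flange's underside, z up through the boss. About 0.07 kg. It belongs first, at the bottom, on the spindle.
- hub_orange: a loose hub of orange plastic: a round flange 84 mm across and 6 mm thick, and on it a round boss 40 mm across that rises 24 mm above the flange (30 mm tall in all), with a 24 mm bore right through. It lies flange down, boss up. Origin on its axis in the flange's underside, z up through the boss. About 0.07 kg. It belongs on the blue hub, its flange resting on the blue boss.
- hub_white: a loose hub of white plastic: a round flange 84 mm across and 6 mm thick, and on it a round boss 40 mm across that rises 24 mm above the flange (30 mm tall in all), with a 24 mm bore right through. It lies flange down, boss up. Origin on its axis in the flange's underside, z up through the boss. About 0.07 kg. Not needed: leave it where it lies.
- roll: a small loose roll of dark brown tape, 60 mm across and 48 mm tall, with a 26 mm hole through it, lying flat (axis upright). Origin in the centre of its underside, z up. About 0.10 kg.
- jar: a loose white plastic jar with a red cap, upright: 50 mm across with straight sides up to 66 mm, cap 36 mm across, 90 mm tall in all. Origin in the centre of its underside, z up. About 0.14 kg.
- mat: a green mat with white lines, fixed, 240 mm deep, 350 mm wide, its top 2 mm above the table. x points away from the robot to its far edge (behind), y to the robot's left along its long side; turned up to 15 degrees. Origin at table height midway between stand and dispenser (120 mm to either side along y, either way round); mat reaches 90 mm in front of it, 150 mm behind.
- stand: a fixed dark steel round stand on the mat: a disc 90 mm across and 12 mm thick with an upright bright spindle, 20 mm in diameter, in its centre, tapering to 12 mm over its top 8 mm. Origin in the centre of the disc's underside (2 mm above the table); the disc's top lies 12 mm and the spindle's tip 58 mm above the origin.
- dispenser: a fixed black desk tape dispenser on the mat with a yellow tape reel, 140 mm deep (along the mat's x), 56 mm wide, 70 mm tall. Origin in the centre of its underside.
- amber_roll: a big loose roll of bright amber-yellow tape, 100 mm across and 48 mm tall, with a 76 mm hole, lying flat. Not needed: leave it where it lies. Origin in the centre of its underside.
Mind the look-alikes: they are no part of the job. What is meant by the hub_orange is not yellow, and is the larger of those in its own colour. There is more than one size of the hub_blue; the job needs the smaller.

How it is judged:
At the end, for the whole second after the job is handed in: Blue hub on the disc, orange on its boss: both within 5 mm of the spindle axis, 4 mm of seated height, 0.1 rad of level. Roll flat within 15 mm of the midpoint. Jar upright behind it, axes 80-110 mm apart, within 25 mm of the mat line through the midpoint. All four on the mat or stand, at rest (horizontal distance between each of hub_blue, hub_orange and stand below 0.005 m and z of hub_blue in the frame of stand between 0.008 and 0.016 m and angle between each of hub_blue, hub_orange, roll, jar's own z axis and vertical below 0.1 rad and z of hub_orange in the frame of stand between 0.038 and 0.046 m and horizontal distance between roll and mat below 0.015 m and height (world z) of each of roll, jar below 0.008 m and horizontal distance between jar and roll between 0.08 and 0.11 m and x of jar in the frame of mat above 0.05 m and y of jar in the frame of mat between -0.025 and 0.025 m and linear speed of each of hub_blue, hub_orange, roll, jar below 0.02 m/s); the robot touches nothing.
It fails at once if the white hub is moved by more than 25 mm (distance of hub_white from where it was at the start of the episode above 0.025 m).
It fails at once if the big amber roll is moved by more than 25 mm (distance of amber_roll from where it was at the start of the episode above 0.025 m).
It also fails if it takes over 112 s, if anything falls off the work surface, if the arm or the gripper's body presses on something with over 40 N, if the wrist force passes 120 N, or if a joint passes its speed limit or range.

ROBOT

A 6-joint arm with a two-finger parallel gripper is mounted at the origin on the work surface. World frame = base frame: x ahead of the robot, y to its left, z up, the work surface at z = 0. Lengths are in m, angles in rad, forces in N, time in s.
With the tool pointing down it reaches from about 0.35 to 0.975 m from the base axis. Payload 7.1 kg.
Tool frame: the origin (TCP) lies midway between the tips of the shut fingers; the grasp point (between the pads) lies 19 mm behind it; z points along the fingers, x is the direction in which the jaws open and shut, and the axes are right-handed (so a half turn about z gives the same grasp; the last joint's range is limited). The gripper opens to 88 mm and grips with 3 to 60 N. Pads are 20 mm wide; open, the fingers measure 115 mm over their backs; the gripper's body (75 mm by 178 mm) begins 61 mm behind the grasp point.
Start: joints at [1.215, 0.423, 1.63, -0, 1.089, -0.019], TCP at [0.207, 0.59, 0.223] pointing down, gripper open.
Joint ranges: [-3, 3], [-0.9, 2.11], [0.09, 2.58], [-1.31, 4.45], [0.11, 2.69], [-2.54, 2.54]. Speed limits (rad/s): [2.39, 2.39, 3.01, 3.14, 3.14, 3.14].

INTERFACE

Orientations are given as a unit quaternion [w, x, y, z].
In Python, from station import move_pose, movel, movej, command_gripper, wait, inverse_kinematics, read_camera, camera_info, MotionError, job_done, get_time, get_joint_pos, get_qvel, get_effort, get_tcp_pos, get_ee_rot, get_ft_force, get_ft_torque, get_grip_width gives the robot as it stands. Calls block until the motion is done:
- move_pose(position, orientation): joint-space move of the TCP to a pose.
- movel(position, frame=None, v=0.15, until_force=None): straight line of the TCP; frame=None keeps the orientation; v is the mean speed in m/s. With until_force (N) it stops when the force on the tool has changed by that much, and returns True; else False.
- movej(angles): joint-space move.
- command_gripper(opening): opening from 0.0 (shut) to 1.0 (fully open); the grip force is fixed at half the most; returns when the fingers have stopped.
- wait(seconds).
- inverse_kinematics(position, orientation): joint angles nearest the present ones, or None.
- read_camera(name): name is "side" or "top" or "wrist"; returns the picture (480x640x3 uint8, red, green, blue); there is no depth.
- camera_info(name): a dict with "intrinsics" (3x3 intrinsics, pixels), "dist" ([k1, k2, p1, p2, k3] as OpenCV has them; the pictures are not rectified), "T" (4x4, takes a point from camera to world coordinates); the wrist camera has in their place "tool_from_camera" (4x4, takes a point from camera to tool coordinates, whose origin is the TCP and whose axes are the tool frame's). Camera axes: x right, y up, looking along -z (the intrinsics and any distortion apply to the point x, -y, -z); pixel columns grow to the right and rows downward; lengths in m; the calibration is good to about 2 mm. A picture is of the moment at which its call begins: read the wrist's pose just before it. camera_info takes no time and is no camera call.
A pose or a line that the arm cannot do raises MotionError and nothing moves.
- job_done(): hands the job in, once; it reports no verdict.
Readings, each from a call of its own:
- get_time(): time.
- get_joint_pos(): joint angles.
- get_qvel(): joint speeds.
- get_effort(): joint torques, N m.
- get_tcp_pos(): TCP position.
- get_ee_rot(): TCP orientation.
- get_ft_force(): force on the tool from outside, world axes, zero at the start.
- get_ft_torque(): the same for the moment, N m.
- get_grip_width(): opening from 0.0 (shut) to 1.0 (fully open).
Only numpy, scipy, OpenCV 4.12 (cv2) and the standard library are available. Lean on these libraries where they do the work, as an engineer would, in place of code of your own. Each camera call takes 0.05 s, during which the arm holds its last target. There are 200 camera calls.

## Working session

There is one attempt and no reset: what is moved stays moved. The work goes in short steps, each a Python script; the robot and the scene stay as the last script left them, time stands still between calls to the robot, and variables do not carry over. Pictures are saved under pics/ and viewed, about 12 in all and at most 16, crops included, and the job is handed in when it is done.

```bash
ls; mkdir -p pics; python3 - <<'E'
from station import *
import cv2,numpy as np
np.set_printoptions(precision=4,suppress=True)
for n in ("top","side"):
    cv2.imwrite(f"pics/{n}0.png",read_camera(n)[...,::-1])
    c=camera_info(n);print(n,c)
print(camera_info("wrist"),get_time(),get_ee_rot())
E
```

```text
pics
top {'intrinsics': array([[597.1984,   0.    , 317.2343],
       [  0.    , 597.1984, 242.817 ],
       [  0.    ,   0.    ,   1.    ]]), 'dist': array([-0.2046,  0.    ,  0.    ,  0.    ,  0.    ]), 'T': array([[-0.015 ,  0.9984, -0.0546,  0.4754],
       [-0.9998, -0.0141,  0.0161, -0.0679],
       [ 0.0153,  0.0548,  0.9984,  1.4118],
       [ 0.    ,  0.    ,  0.    ,  1.    ]])}
side {'intrinsics': array([[448.3528,   0.    , 317.181 ],
       [  0.    , 448.3528, 246.2649],
       [  0.    ,   0.    ,   1.    ]]), 'dist': array([-0.0872,  0.    ,  0.    ,  0.    ,  0.    ]), 'T': array([[ 0.7271,  0.4818, -0.4891,  0.096 ],
       [-0.6865,  0.5118, -0.5165, -0.5471],
       [ 0.0014,  0.7113,  0.7029,  0.7127],
       [ 0.    ,  0.    ,  0.    ,  1.    ]])}
{'intrinsics': array([[404.1769,   0.    , 322.2957],
       [  0.    , 404.1769, 231.8149],
       [  0.    ,   0.    ,   1.    ]]), 'dist': array([-0.0255,  0.    ,  0.    ,  0.    ,  0.    ]), 'tool_from_camera': array([[ 1.    , -0.0002,  0.0005, -0.0012],
       [-0.0001, -0.9698, -0.2439, -0.0664],
       [ 0.0006,  0.2439, -0.9698, -0.1618],
       [ 0.    ,  0.    ,  0.    ,  1.    ]])} 0.1 [ 0.0004  0.8156  0.5786 -0.0006]
```

View pics/top0.png

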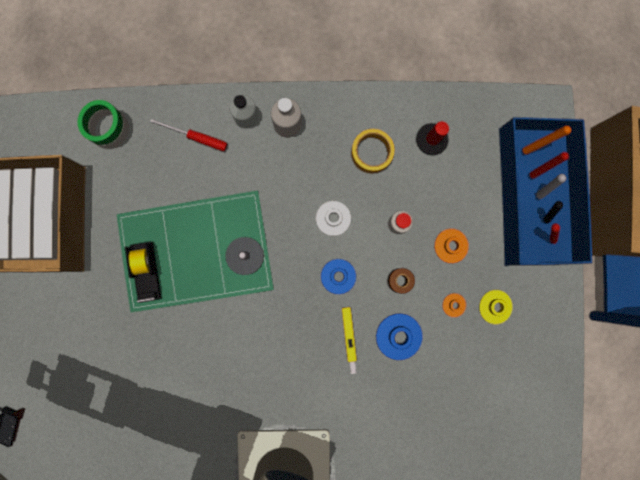

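View pics/side0.png

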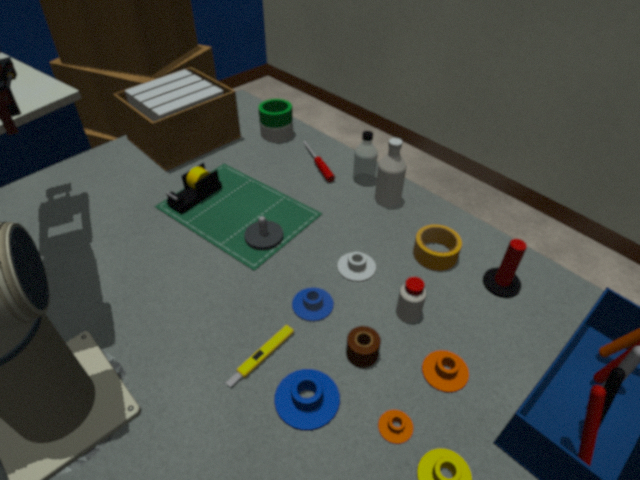

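```bash
cat > h.py <<'E'
from station import *
import cv2,numpy as np
from scipy.spatial.transform import Rotation as R
np.set_printoptions(precision=4,suppress=True)
def quat(yaw):  # tool down, tool x (jaw direction) at world yaw
    return [0,np.cos(yaw/2),np.sin(yaw/2),0]
def cam(n):
    c=camera_info(n)
    if n=="wrist":
        T=np.eye(4);q=get_ee_rot();T[:3,:3]=R.from_quat([*q[1:],q[0]]).as_matrix();T[:3,3]=get_tcp_pos()
        c["T"]=T@c["tool_from_camera"]
    return c
def p2w(c,px,z):
    u=cv2.undistortPoints(np.float64(px).reshape(-1,1,2),c["intrinsics"],np.array(c["dist"]))[:,0]
    d=np.c_[u[:,0],-u[:,1],-np.ones(len(u))]@c["T"][:3,:3].T
    o=c["T"][:3,3];return (o+d*((z-o[2])/d[:,2])[:,None])[:,:2]
def w2p(c,P):
    P=(np.atleast_2d(P)-c["T"][:3,3])@c["T"][:3,:3]
    return cv2.projectPoints(P*[1,-1,-1],np.zeros(3),np.zeros(3),c["intrinsics"],np.array(c["dist"]))[0][:,0]
RNG={"blue":((100,120,40),(125,255,255)),"orange":((7,170,90),(17,255,255)),"brown":((4,80,20),(14,230,130)),
     "red":((172,140,60),(184,255,255)),"green":((65,60,30),(90,255,255)),"dark":((0,0,0),(179,70,75))}
def blob(img,col,near,amin=60):
    hsv=cv2.cvtColor(img,cv2.COLOR_RGB2HSV)
    lo,hi=RNG[col];m=cv2.inRange(hsv,lo,hi)
    if hi[0]>179: m|=cv2.inRange(hsv,(0,lo[1],lo[2]),(hi[0]-180,255,255))
    m=cv2.morphologyEx(m,cv2.MORPH_OPEN,np.ones((3,3)))
    cs=[c for c in cv2.findContours(m,cv2.RETR_EXTERNAL,cv2.CHAIN_APPROX_NONE)[0] if cv2.contourArea(c)>amin]
    return min(cs,key=lambda c:np.hypot(*(cv2.minEnclosingCircle(c)[0]-np.array(near)))) if cs else None
def circ(c,cnt,z):
    w=p2w(c,cv2.convexHull(cnt),z);k=cv2.fitEllipse(np.float32(w*1000))
    return np.array(k[0])/1000,np.array(k[1])/1000
E
python3 - <<'E'
from h import *
img=cv2.imread("pics/top0.png")[...,::-1].copy();c=cam("top")
hsv=cv2.cvtColor(img,cv2.COLOR_RGB2HSV)
for n,col,px,z in [("blue","blue",(338,276),.006),("orange","orange",(451,245),.006),("sorange","orange",(455,305),.006),("bigblue","blue",(400,337),.006),("roll","brown",(401,281),.048),("jar","red",(402,220),.09),("stand","dark",(244,256),.014)]:
    b=blob(img,col,px);print(n,hsv[px[1],px[0]],*(circ(c,b,z) if b is not None else ["none"]),p2w(c,[px],z))
m=blob(img,"green",(195,250),2000)
w=p2w(c,cv2.convexHull(m),.002);r=cv2.minAreaRect(np.float32(w*1000));print("mat",r)
print("disp,white",p2w(c,[(143,270)],.05),p2w(c,[(333,218)],.02))
E
```

```text
blue [ 42  10 125] [ 0.4729 -0.1382] [0.0814 0.0818] [[ 0.4733 -0.1383]]
orange [ 40  12 124] [ 0.5411 -0.4105] [0.08   0.0807] [[ 0.5424 -0.4103]]
sorange [ 50   6 125] [ 0.3997 -0.414 ] [0.0542 0.0549] [[ 0.399  -0.4169]]
bigblue [ 35  12 124] [ 0.328  -0.2802] [0.1088 0.1093] [[ 0.3264 -0.2829]]
roll [ 30  16 129] [ 0.4611 -0.2815] [0.0573 0.061 ] [[ 0.4594 -0.2809]]
jar [  1 202 187] [ 0.5955 -0.2818] [0.0322 0.034 ] [[ 0.596  -0.2796]]
stand [  0  13 140] [0.4566 0.3163] [0.0594 0.0618] [[0.5232 0.0817]]
mat ((536.70654296875, 204.76361083984375), (239.7437744140625, 348.9348449707031), 8.380454063415527)
disp,white [[0.4926 0.3136]] [[ 0.6091 -0.1282]]
```

```bash
cat >> h.py <<'E'
def look(xy,yaw,z,col,zp,name=None):
    """hover, photograph, return measured circle centre"""
    move_pose([*xy,z],quat(yaw));c=cam("wrist");img=read_camera("wrist")
    near=w2p(c,[*xy,zp])[0];b=blob(img,col,near,500)
    if name: cv2.imwrite(f"pics/{name}.png",img[...,::-1])
    if b is None: print("no blob near",near);return None
    r=circ(c,b,zp);print(col,near,*r,"t",get_time());return r[0]
E
python3 - <<'E'
from h import *
print(get_grip_width())
command_gripper(0.75)
print(look([.5238,.0817],0,.17,"dark",.014,"stand1"))
print(look([.4731,-.1383],0,.15,"blue",.006,"blue1"))
a=cv2.imread("pics/stand1.png");b=cv2.imread("pics/blue1.png")
cv2.imwrite("pics/j1.png",cv2.resize(np.vstack([a,b]),(400,600)))
E
```

```text
1.0009399914864103
dark [322.8973 214.6154] [ 0.5234 -0.0167] [0.1136 0.3382] t 2.8583
[ 0.5234 -0.0167]
blue [322.3029 217.5455] [ 0.4715 -0.137 ] [0.0823 0.0825] t 3.8167
[ 0.4715 -0.137 ]
```

View pics/j1.png

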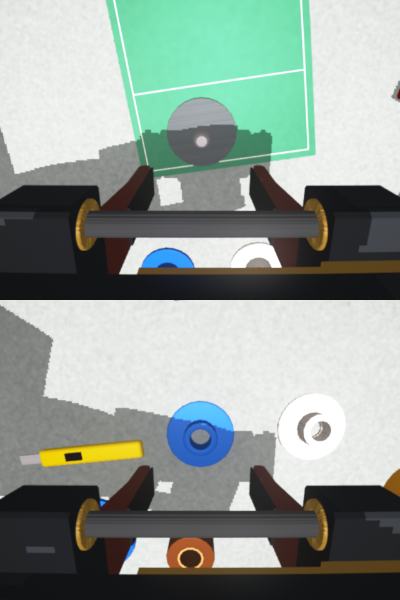

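```bash
python3 - <<'E'
from h import *
img=cv2.imread("pics/stand1.png")[...,::-1].copy()
c=camera_info("wrist");T=np.eye(4);T[:3,:3]=R.from_euler("x",np.pi).as_matrix();T[:3,3]=[.5238,.0817,.17];c["T"]=T@c["tool_from_camera"]
hsv=cv2.cvtColor(img,cv2.COLOR_RGB2HSV)
for p in [(322,175),(300,240),(322,226),(322,262)]:print(p,hsv[p[1],p[0]])
g=cv2.medianBlur(cv2.cvtColor(img,cv2.COLOR_RGB2GRAY),5)
m=cv2.inRange(hsv[...,1],0,70)&cv2.inRange(hsv[...,2],0,190);m=cv2.morphologyEx(m,cv2.MORPH_OPEN,np.ones((9,9)))
cs=cv2.findContours(m,0,1)[0]
for k in cs:
    if cv2.pointPolygonTest(k,(322,190),False)>0: print(cv2.boundingRect(k));print(circ(c,k,.014))
t=cv2.inRange(hsv,(0,0,150),(179,60,255))[190:260,285:360];n,l,s,ce=cv2.connectedComponentsWithStats(t);
for i in range(1,n):
    if s[i,4]>60: print(s[i],ce[i]+[285,190],p2w(c,[ce[i]+[285,190]],.060))
cr=img[140:300,230:420];cv2.imwrite("pics/c2.png",cv2.resize(cr,None,fx=3,fy=3,interpolation=0)[...,::-1])
E
```

```text
(322, 175) [ 99  14 178]
(300, 240) [105  16  93]
(322, 226) [163   9 207]
(322, 262) [102  14  91]
(267, 157, 111, 109)
(array([0.5231, 0.0826]), array([0.0887, 0.0894]))
[  0   0  75  18 915] [316.8929 195.9716] [[0.5195 0.1034]]
[ 28  27  19  18 256] [322.1289 225.7891] [[0.5231 0.0826]]
```

View pics/c2.png

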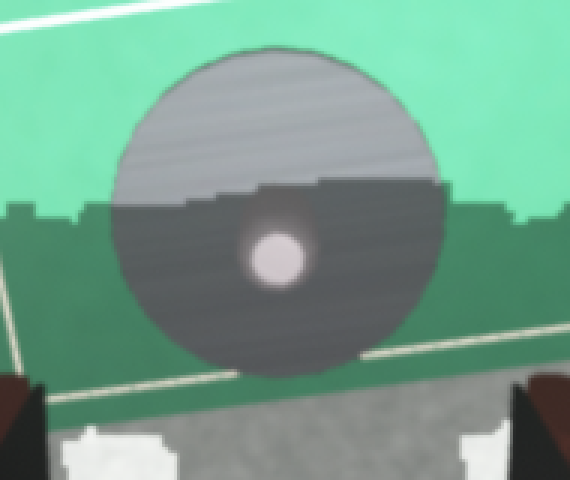

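```bash
cat >> h.py <<'E'
STAND=np.array([.5231,.0826])
def pick(xy,yaw,z,zup=.14,op=.75):
    command_gripper(op)
    move_pose([*xy,z+.06],quat(yaw));movel([*xy,z],v=.12)
    command_gripper(0);print("width mm",88*get_grip_width())
    movel([*xy,zup],v=.2);print("lifted",88*get_grip_width(),get_ft_force(),"t",get_time())
def seat(z,zup=.14,yaw=0):
    move_pose([*STAND,zup],quat(yaw));wait(.2);c=cam("wrist");cv2.imwrite(f"pics/seat{int(z*1e3)}.png",read_camera("wrist")[...,::-1])
    hit=movel([*STAND,z],v=.06,until_force=8);print("hit",hit,get_tcp_pos(),get_ft_force())
    return hit
E
python3 - <<'E'
from h import *
pick([.4715,-.137],0,.011)
h=seat(.0265)
print(get_time())
E
```

```text
width mm 38.853633809992985
lifted 38.744387594767936 [-1.1712 -0.2626 -1.1867] t 6.4333
hit False [0.5233 0.0826 0.0268] [ 0.2999 -0.6727 -0.5819]
9.625
```

```bash
python3 - <<'E'
from h import *
command_gripper(.75);movel([*STAND,.17],v=.2)
c=look(STAND,0,.17,"blue",.020,"seated1")
o=look([.5415,-.4104],0,.15,"orange",.006,"orange1")
pick(o,0,.011,zup=.17)
a=cv2.imread("pics/seated1.png");b=cv2.imread("pics/orange1.png")
cv2.imwrite("pics/j2.png",cv2.resize(np.vstack([a,b]),(400,600)))
E
```

```text
blue [324.2453 215.38  ] [0.5226 0.0827] [0.0832 0.0834] t 11.4083
orange [322.4135 218.3417] [ 0.5393 -0.4101] [0.0797 0.0825] t 13.25
width mm 39.873204390483004
lifted 39.532151574158384 [ 0.0031  0.3319 -0.953 ] t 16.0083
```

View pics/j2.png

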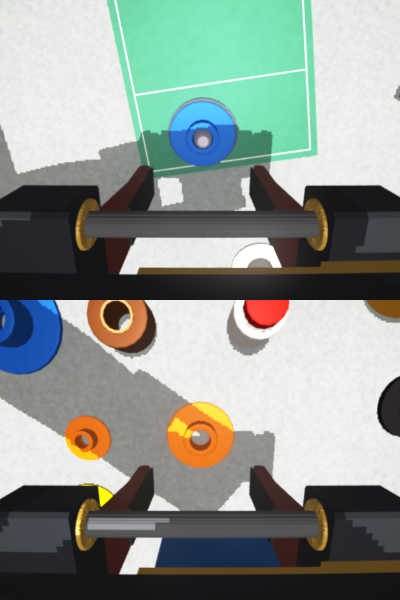

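```bash
python3 - <<'E'
from h import *
h=seat(.0565,zup=.17)
if not h:
    command_gripper(.75);movel([*STAND,.19],v=.2)
    RNG["orange"]=((7,120,90),(28,255,255))
    look(STAND,0,.19,"orange",.050,"seated2")
    r=look([.4600,-.2815],0,.18,"brown",.048,"roll1")
    a=cv2.imread("pics/seated2.png");b=cv2.imread("pics/roll1.png")
    cv2.imwrite("pics/j3.png",cv2.resize(np.vstack([a,b]),(400,600)))
print(get_time())
E
```

```text
hit False [0.5233 0.0827 0.0568] [ 0.1172 -0.4277 -1.3888]
orange [324.3169 218.0759] [0.5226 0.0835] [0.083  0.0834] t 21.8167
brown [322.592  221.1968] [ 0.4594 -0.2804] [0.0578 0.062 ] t 23.25
23.25
```

View pics/j3.png

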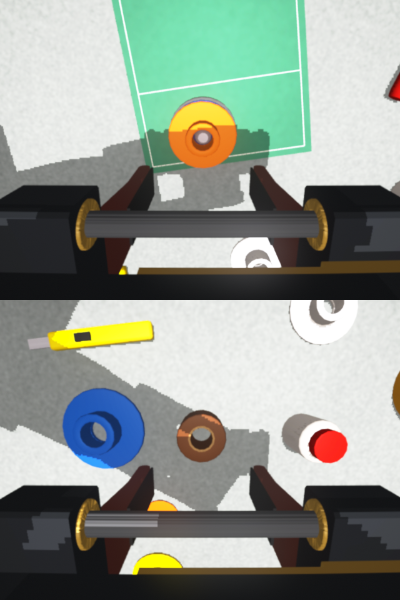

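```bash
cat >> h.py <<'E'
A=np.radians(8.38);MX=np.array([np.cos(A),np.sin(A)]);MY=np.array([-MX[1],MX[0]]);MID=STAND+.12*MY
def place(xy,yaw,z,zup=.17):
    move_pose([*xy,zup],quat(yaw));hit=movel([*xy,z],v=.1,until_force=6);print("hit",hit,get_tcp_pos())
    command_gripper(1.0);movel([*xy,zup],v=.2)
E
python3 - <<'E'
from h import *
print(MID)
pick([.4594,-.281],0,.012,zup=.16,op=1.0)
if 88*get_grip_width()>50:
    place(MID,A,.0145)
    look(MID,A,.18,"brown",.048,"roll2")
    j=look([.5955,-.2815],np.pi/2,.22,"red",.09,"jar1")
a=cv2.imread("pics/roll2.png");b=cv2.imread("pics/jar1.png")
cv2.imwrite("pics/j4.png",cv2.resize(np.vstack([a,b]),(400,600)))
E
```

```text
[0.5056 0.2013]
width mm 60.52899917112759
lifted 60.098062194284886 [ 0.5007  0.1576 -0.9783] t 26.4
hit True [0.5054 0.2013 0.0144]
brown [323.4898 220.3994] [0.5058 0.1968] [0.0491 0.0585] t 31.5833
red [323.0271 223.2852] [ 0.5934 -0.2817] [0.034  0.0356] t 33.5667
```

View pics/j4.png

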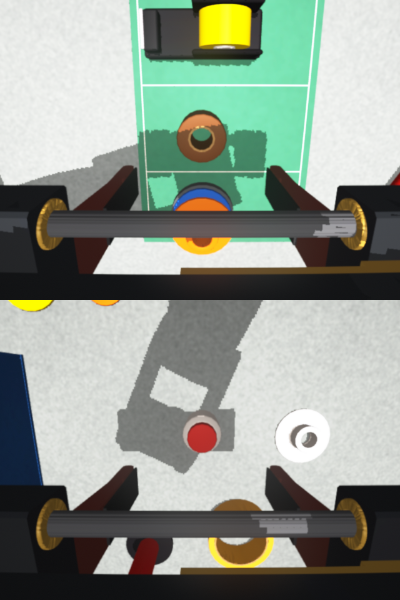

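```bash
python3 - <<'E'
from h import *
pick([.5945,-.2817],np.pi/2,.032,zup=.16,op=.9)
if 88*get_grip_width()>40:
    J=MID+.095*MX;print(J)
    place(J,np.pi/2+A,.0345,zup=.16)
    r=look(J,np.pi/2+A,.25,"red",.09,"jar2");d=r-J+.095*MX;print("jar in mat",d@MX,d@MY)
    move_pose([.35,-.1,.35],quat(0))
for n in("top","side"): cv2.imwrite(f"pics/{n}9.png",read_camera(n)[...,::-1])
img=cv2.imread("pics/top9.png")[...,::-1].copy();c=cam("top")
for col,px,z in [("brown",w2p(c,[*MID,.048])[0],.048),("red",w2p(c,[*J,.09])[0],.09),("orange",w2p(c,[*STAND,.05])[0],.05)]:
    b=blob(img,col,px)
    if b is not None: print(col,*circ(c,b,z))
x=np.hstack([cv2.imread("pics/top9.png")[100:340,90:490],cv2.imread("pics/side9.png")[140:380,120:520]]);cv2.imwrite("pics/fin.png",x)
print(get_time())
E
```

```text
width mm 49.60600571118131
lifted 49.73936316563127 [-0.0912 -0.2976 -2.312 ] t 36.5417
[0.5996 0.2152]
hit True [0.599  0.215  0.0344]
red [323.7725 215.6294] [0.5982 0.2138] [0.0342 0.0354] t 41.6167
jar in mat 0.09343163231165362 -0.001183735389193993
brown [0.5053 0.1967] [0.058  0.0589]
red [0.6001 0.2117] [0.0318 0.035 ]
orange [0.5239 0.0816] [0.0811 0.0819]
43.25
```

View pics/fin.png

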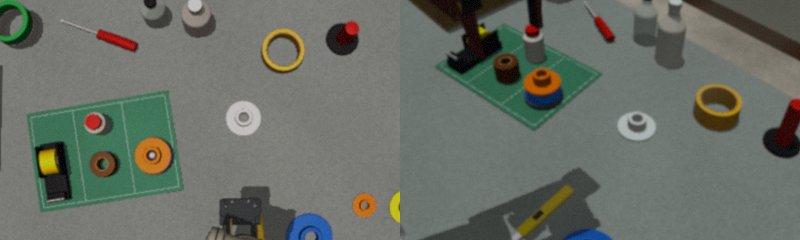

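View pics/jar2.png

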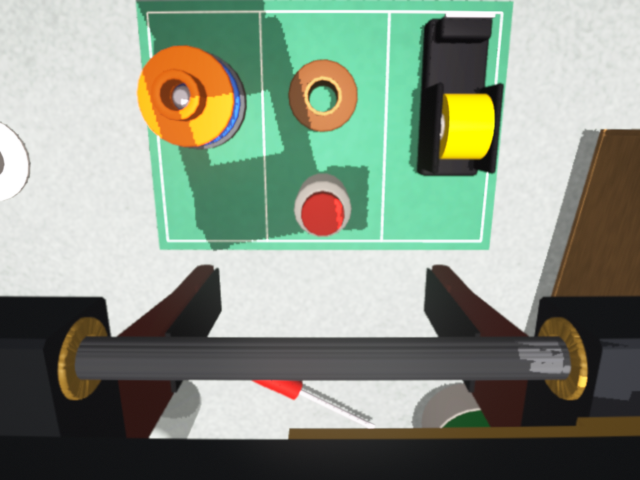

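```bash
python3 -c "
from station import *
wait(.5);job_done();print(get_time())"
```

```text
the job is handed in; nothing more can be done
the job is handed in; nothing more can be done
```

The job is handed in, at about 44 s on the robot's clock out of the 112 s allowed. `job_done` reports no verdict, so the points below are my own camera checks.

- **Hubs:** the blue hub (smaller size) is on the disc and the orange hub (larger size) on its boss. Neither insertion met any resistance. The wrist camera put both within about 1 mm of the spindle axis, and their flange sizes matched the seated heights.
- **Roll:** it lies flat and measured about 5 mm from the midpoint, against 15 mm allowed. The first wrist reading of it caught only part of the outline because of shadow. The top camera gave nearly the same position.
- **Jar:** it stands upright behind the roll, 1 mm off the centre line and 93 mm behind the midpoint by the wrist camera. The top camera gives about 96 mm between the roll and jar axes, so a gap of roughly 40 mm. The two cameras differ by 2–3 mm on the jar, close to the calibration error.
- **Left alone:** I did not touch the white hub or the amber roll. Both are where they were in the final pictures, though I did not measure them. The arm was clear of everything at hand-in.

No check failed.

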